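# Start the flange nut on the polishing stand

### The job

Put the brass flange nut, flange down, on the stud of the polishing stand and start its thread: turn it backwards (anticlockwise seen from above) under light pressure until you feel it drop in, then wind it clockwise just until its flange lies on the red lacquered ring, without tightening it, and let go. Work gently, with no hard pressing on the stud or the ring, and leave the other things where they are.

Things in the scene. Friction and masses are not known exactly. Their poses are not given: they have to be found in the camera images.
- nut: Loose brass hexagon nut, round flange below; 30 mm high, 220 to 350 g, stands flange down on the table. Origin: centre of the underside, z up. Flange 60 mm wide, 6 mm thick; hexagon above it 46 mm across flats, 24 mm high; one pair of flats faces its +x/-x, the others lie 60 degrees round. Bore 32 mm, open through; three lugs near the bottom reach in to a 21 mm circle.
- stand: Fixed polishing stand: dark wooden foot 150 x 150 x 18 mm and a steel boss 90 mm wide, its top 40 mm above the table. Origin: centre of the underside; z up. An upright steel stud is fixed on this axis: right-hand three-start thread, 29 mm wide, lead 24 mm per turn (3.8 mm per radian). Where round the stud the thread starts is not measured and varies.
- stud_axis (a point): Point on the stud's axis at the boss's top, 40 mm above the table; z up along the stud. A nut wound home has its underside 14 mm above this point, lying on the ring. From the drop to home takes about 60 degrees clockwise, with about 2 mm of axial play; 30 degrees more would make it tight, which is not needed.
- stud_tip (a point): Tip of the stud's smooth pilot, 83.5 mm above the table, on the axis. The pilot is 18.6 mm wide and its last 7 mm taper to 9 mm, to lead the nut on.
- thread_start (a point): Point on the axis 69.5 mm above the table, level with the blunt thread ends. A nut just set on rests on them, its underside 65 mm above the table (now and then 5 mm higher, on a nib, or it drops at once). Clockwise it then butts on a nib and jams. Anticlockwise, within 110 degrees, it drops about 7 mm (if half in, a few degrees more free it) to 58 mm; 10 to 15 degrees on, a stop blocks it.
- lacquer_ring: Loose red lacquered loudspeaker ring, 104 mm outside, 35 mm hole, 14 mm thick, 180 g, lying flat on the boss round the stud. Origin: centre of its underside.
- bowl: Bystander: black lacquered bowl, 100 mm diameter, 55 mm high. Origin: centre of its underside.
- jar: Bystander: amber glass jar with a white cap, 60 mm diameter, 85 mm high. Origin: centre of its underside.
- piece1: Bystander: small black lacquered button-shaped piece, 44 mm diameter, 15 mm high. Origin: centre of its underside.
- piece2: Bystander: another piece like piece1.
Mind the look-alikes: they are no part of the job. There is more than one size of the nut; the one meant has the size given above.

How it is judged:
By the outcome, as a careful person would: the job done as asked, in the order asked, and still so for the second after the job is handed in, with the robot touching nothing.
It also fails if it takes over 67 s, if anything falls off the work surface, if the arm or the gripper's body presses on something with over 40 N, if the wrist force passes 120 N, or if a joint passes its speed limit or range.

### The arm

A 6-joint arm with a two-finger parallel gripper is mounted at the origin on the work surface. World frame = base frame: x ahead of the robot, y to its left, z up, the work surface at z = 0. Lengths are in mm, angles in rad, forces in N, time in s.
With the tool pointing down it reaches from about 275 to 825 mm from the base axis. Payload 4.9 kg.
Tool frame: the origin (TCP) lies at the very end of the fingers, on their centre line; the grasp point (between the pads) lies 19 mm behind it; z points along the fingers, y is the direction in which the jaws open and shut (so a half turn about z gives the same grasp; the last joint's range is limited). The gripper opens to 85 mm and grips with 20 to 120 N. Pads are 22 mm wide; open, the fingers measure 114 mm over their backs; the gripper's body (76 mm by 85 mm) begins 54 mm behind the grasp point. The pads swing forward as they close: fully open they stand 13 mm farther back than shut.
Start: joints at [1.074, 0.326, -0.193, 1.052, 0, 1.437], TCP at [195.187, 514.218, 231.281] pointing down, gripper open.
Joint ranges: [-2.65, 2.65], [-0.97, 1.79], [-1.3, 1.35], [-1.93, 2.1], [-1.47, 1.37], [-3.14, 3.14]. Speed limits (rad/s): [2.57, 2.57, 3.14, 3.14, 3.14, 3.14].

### API

Orientations are given as [roll, pitch, yaw] about the fixed x, y, z axes, in that order (R = Rz(yaw) Ry(pitch) Rx(roll)).
In Python, from bench import bot, solve_ik, imaging gives the robot as it stands. Calls block until the motion is done:
- bot.move_ptp(position, orientation): joint-space move of the TCP to a pose.
- bot.movel(position, rot=None, max_speed=150, threshold=None): straight line of the TCP; rot=None keeps the orientation; max_speed is the mean speed in mm/s. With threshold (N) it stops when the force on the tool has changed by that much, and returns True; else False.
- bot.move_j(angles): joint-space move.
- bot.grip(opening, effort=None): opening from 0.0 (shut) to 1.0 (fully open); effort is the grip in N (None keeps the last); returns when the fingers have stopped.
- bot.dwell(seconds).
- solve_ik(position, orientation): joint angles nearest the present ones, or None.
- bot.get_state(): the state.
- imaging.capture(name): name is "scene" or "top" or "wrist"; returns the picture (384x512x3 uint8, blue, green, red); there is no depth.
- imaging.camera_model(name): a dict with "K" (3x3 intrinsics, pixels), "position" and "rotation" of the camera in the world. Camera axes: x right, y up, looking along -z (the intrinsics and any distortion apply to the point x, -y, -z); pixel columns grow to the right and rows downward; lengths in mm; the calibration is good to about 2 mm. The wrist camera is an equidistant fisheye: a pixel r from the principal point sees the ray r / f radians off the axis. A picture is of the moment at which its call begins: read the wrist's pose just before it. camera_model takes no time and is no camera call; for the wrist camera it gives the pose at the moment of the call.
A pose or a line that the arm cannot do raises bot.IKError and nothing moves.
- bot.sign_off(): hands the job in, once; it reports no verdict.
The state is a dict: "t": time; "qpos": joint angles; "joint_velocities": joint speeds; "effort": joint torques, N m; "tcp_pos": TCP position; "orientation": TCP orientation; "contact_force": force on the tool from outside, world axes, zero at the start; "wrist_torque": the same for the moment, N m; "opening": opening from 0.0 (shut) to 1.0 (fully open).
Only numpy, scipy, OpenCV 4.12 (cv2) and the standard library are available. Lean on these libraries where they do the work, as an engineer would, in place of code of your own. Each camera call takes 0.05 s, during which the arm holds its last target. There are 200 camera calls.

## Working session

There is one attempt and no reset: what is moved stays moved. The work goes in short steps, each a Python script; the robot and the scene stay as the last script left them, time stands still between calls to the robot, and variables do not carry over. Pictures are saved under pics/ and viewed, about 8 in all and at most 12, crops included, and the job is handed in when it is done.

```bash
ls; mkdir -p pics; python3 - <<'E'
from bench import bot, solve_ik, imaging
import cv2,numpy as np
for n in("scene","top","wrist"):
    im=imaging.capture(n);cv2.imwrite(f"pics/{n}0.png",im)
    m=imaging.camera_model(n);print(n,{k:np.round(v,3).tolist() if not isinstance(v,str) else v for k,v in m.items()})
a=np.hstack([cv2.imread(f"pics/{n}0.png") for n in("scene","top")])
s=bot.get_state();print(s)
E
```

```text
pics
scene {'K': [[350.075, 0.0, 252.327], [0.0, 350.075, 197.107], [0.0, 0.0, 1.0]], 'position': [995.129, -268.556, 633.641], 'rotation': [0.737, 0.016, 0.91]}
top {'K': [[360.436, 0.0, 258.779], [0.0, 360.436, 191.84], [0.0, 0.0, 1.0]], 'position': [444.246, 32.821, 1040.019], 'rotation': [0.159, 0.002, -1.59]}
wrist {'K': [[297.319, 0.0, 253.14], [0.0, 297.319, 189.745], [0.0, 0.0, 1.0]], 'position': [128.86, 538.986, 374.746], 'rotation': [-0.285, 0.002, 1.209]}
{'t': 0.15, 'qpos': array([ 1.07375894e+00,  3.26798240e-01, -1.93333852e-01,  1.05198122e+00,
       -4.19524076e-05,  1.43661036e+00]), 'joint_velocities': array([-0.00181809, -0.00300275,  0.00458005, -0.00028418,  0.00096674,
        0.00022854]), 'effort': array([-5.44712896e-05, -4.43703496e+01,  2.62664688e+01,  1.04541218e-02,
       -1.63565473e-04,  5.56263132e-06]), 'tcp_pos': array([195.00673226, 513.81275221, 230.67602208]), 'orientation': array([-3.14028190e+00, -1.34615288e-04,  2.77874117e+00]), 'contact_force': array([0.13658953, 0.05094921, 0.25157954]), 'wrist_torque': array([-0.00212251, -0.02462993,  0.00280007]), 'opening': 0.9979420375848459}
```

View pics/top0.png

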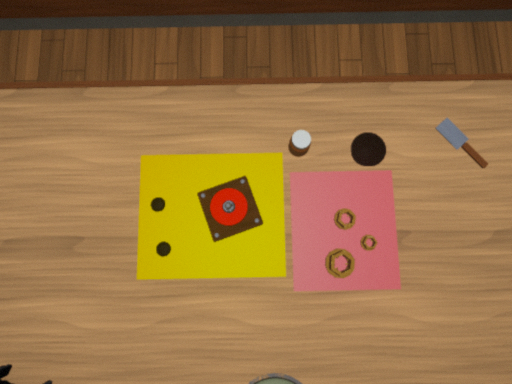

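View pics/scene0.png

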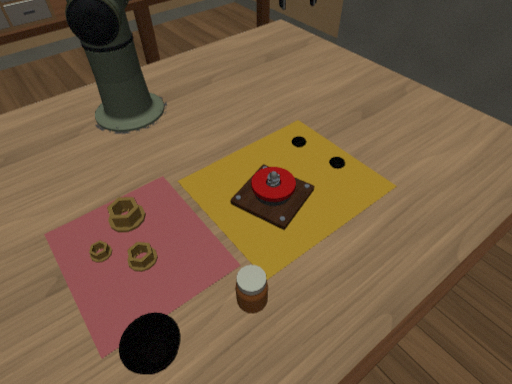

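The top picture shows three brass nuts on the pink mat: medium (345,219), small (369,243) and large (340,263). The stand with its red ring is at (229,207), the pieces at (158,204) and (163,249), the jar at (301,142) and the bowl at (368,149). At about 0.35 px/mm, a 60 mm flange spans about 21 px, so the medium nut at (345,219) fits. In the scene view it is at (142,256), and the ring is at (273,183).

```bash
cat > h.py <<'E'
from bench import bot, solve_ik, imaging
import cv2, numpy as np
from scipy.spatial.transform import Rotation as Ro
def rays(model, px, fish=False):
    """camera position and unit world rays of pixels"""
    K=np.array(model["K"]); px=np.asarray(px,float).reshape(-1,1,2)
    u=cv2.fisheye.undistortPoints(px,K,np.zeros(4)) if fish else cv2.undistortPoints(px,K,np.zeros(5))
    u=u.reshape(-1,2); R=Ro.from_euler('xyz',model["rotation"]).as_matrix() if np.shape(model["rotation"])==(3,) else np.array(model["rotation"])
    d=np.c_[u[:,0],-u[:,1],-np.ones(len(u))]@R.T
    return np.array(model["position"]), d/np.linalg.norm(d,axis=1)[:,None]
def plane(model,px,z,fish=False):
    p,d=rays(model,px,fish); return p+d*((z-p[2])/d[:,2])[:,None]
def tri(obs):
    """nearest point to rays [(p,d),..], and residuals"""
    P=[np.eye(3)-np.outer(d,d) for p,d in obs]
    x=np.linalg.solve(sum(P),sum(Q@p for Q,(p,d) in zip(P,obs)))
    return x,[float(np.linalg.norm(Q@(x-p))) for Q,(p,d) in zip(P,obs)]
def blobs(im,lo,hi,amin=15):
    m=cv2.inRange(cv2.cvtColor(im,cv2.COLOR_BGR2HSV),lo,hi)
    m=cv2.morphologyEx(m,cv2.MORPH_CLOSE,np.ones((3,3)))
    cs,_=cv2.findContours(m,cv2.RETR_EXTERNAL,cv2.CHAIN_APPROX_NONE)
    return sorted([c for c in cs if cv2.contourArea(c)>amin],key=cv2.contourArea)[::-1]
BR=((13,90,30),(26,255,190)); RED=((0,200,110),(4,255,255))
def mid(c):
    x,y,w,h=cv2.boundingRect(c); return (x+w/2-.5,y+h/2-.5),(w,h)
E
python3 - <<'E'
from h import *
o={}
for n in("top","scene"):
    im=cv2.imread(f"pics/{n}0.png");m=imaging.camera_model(n);hsv=cv2.cvtColor(im,cv2.COLOR_BGR2HSV)
    for (x,y) in ([(335,219),(345,211),(330,230),(215,207),(205,190)] if n=="top" else [(142,262),(130,262),(120,260),(260,190)]): print(n,(x,y),hsv[y,x])
    box={"top":(285,165,400,295),"scene":(45,180,240,345)}[n]
    for nm,r in(("br",BR),("red",RED)):
        for c in blobs(im,*r):
            p,s=mid(c)
            if nm=="red" or box[0]<p[0]<box[2] and box[1]<p[1]<box[3]:
                print(n,nm,p,s,cv2.contourArea(c),plane(m,[p],12 if nm=="br" else 54)[0].round(0))
a=cv2.imread("pics/top0.png")[195:285,310:400];b=cv2.imread("pics/scene0.png")[190:280,80:170]
cv2.imwrite("pics/crop1.png",cv2.resize(np.hstack([a,b]),None,fx=4.4,fy=4.4,interpolation=cv2.INTER_CUBIC))
E
```

```text
top (335, 219) [ 18 174 141]
top (345, 211) [ 19 176 148]
top (330, 230) [179 114 199]
top (215, 207) [  5 255 203]
top (205, 190) [ 22 221 105]
top red (228.5, 206.5) (36, 36) 781.0 [563. 116.  54.]
scene (142, 262) [ 19 190  59]
scene (130, 262) [ 20 150  90]
scene (120, 260) [  0 113 149]
scene (260, 190) [  0 224 147]
scene red (273.5, 182.5) (44, 32) 1022.5 [569. 114.  54.]
```

View pics/crop1.png

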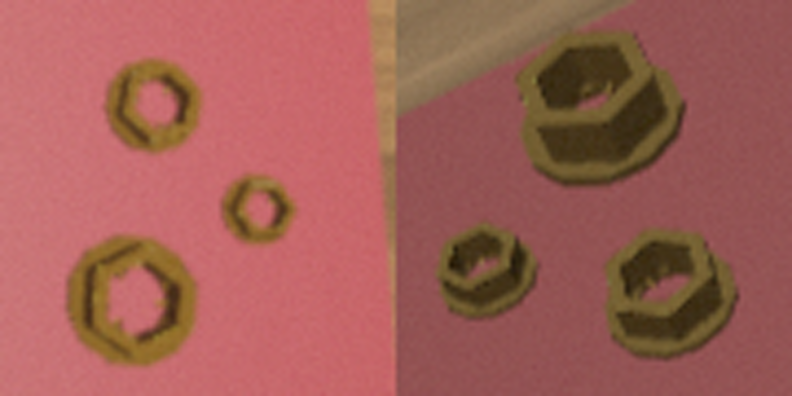

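The crop confirms it: the medium nut's flange is about 94 px across at 4.4x zoom, i.e. about 21 px or 61 mm. The small nut is about 42 mm and the large one about 83 mm. Next I take close wrist views of the stand and then the nut, two places each.

```bash
python3 - <<'E'
from h import *
import json
top=imaging.camera_model("top"); nut=plane(top,[(345,219)],8)[0]; st=plane(top,[(228.5,206.5)],54)[0]
print("nut,st",nut.round(),st.round())
meta={}
for name,t in(("st",st),("nut",nut)):
    for i,dy in enumerate((-45,45)):
        bot.move_ptp([t[0]+70,t[1]+dy,170 if name=="st" else 130],[np.pi,0,np.pi])
        bot.dwell(.2)
        m=imaging.camera_model("wrist"); im=imaging.capture("wrist"); k=f"{name}{i}"
        cv2.imwrite(f"pics/w_{k}.png",im); meta[k]={a:np.array(m[a]).tolist() for a in("K","position","rotation")}
json.dump(meta,open("meta.json","w"))
s=bot.get_state();print(s["t"],s["qpos"].round(2),s["tcp_pos"].round(1),{k:np.round(v["position"]) for k,v in meta.items()})
g=np.vstack([np.hstack([cv2.imread(f"pics/w_{a}{i}.png") for i in(0,1)]) for a in("st","nut")])
cv2.imwrite("pics/w4.png",cv2.resize(g,(800,600),interpolation=cv2.INTER_AREA))
E
```

```text
nut,st [ 526. -214.    8.] [563. 116.  54.]
5.8417 [-0.4   0.53 -0.14  0.9  -0.   -0.39] [ 596.2 -169.8  130. ] {'st0': array([562.,  71., 314.]), 'st1': array([562., 160., 314.]), 'nut0': array([ 526., -258.,  274.]), 'nut1': array([ 525., -170.,  274.])}
```

View pics/w4.png

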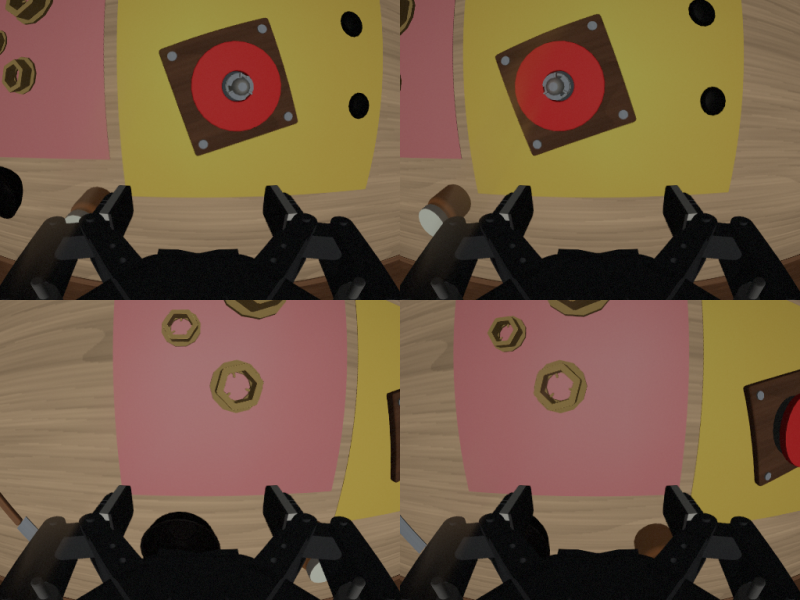

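Top row: the stand with its ring at about (236,86) and (559,86), the stud bright at its centre. Bottom row: the wanted nut at about (236,386) and (560,386), with nothing close enough to block the fingers. Now to triangulate and zoom in.

```bash
cat > meas.py <<'E'
from h import *
import json
meta=json.load(open("meta.json"))
V={}
for k,m in meta.items():
    im=cv2.imread(f"pics/w_{k}.png")
    hsv=cv2.cvtColor(im,cv2.COLOR_BGR2HSV)
    if k[:2]=="st":
        # stretch: red ring
        mk=(((hsv[...,0]<6)|(hsv[...,0]>174))&(hsv[...,1]>190)).astype(np.uint8)*255
        mk[240:]=0
        cs,_=cv2.findContours(mk,cv2.RETR_EXTERNAL,cv2.CHAIN_APPROX_NONE); c=max(cs,key=cv2.contourArea)
        e=cv2.fitEllipse(c); V[k]=("ring",c)
        # steel in ring
        x,y=map(int,e[0]); sub=np.zeros_like(mk); cv2.circle(sub,(x,y),28,255,-1)
        g=((hsv[...,1]<90)&(hsv[...,2]>20)).astype(np.uint8)*255&sub
        cs,_=cv2.findContours(g,cv2.RETR_EXTERNAL,cv2.CHAIN_APPROX_NONE); cc=max(cs,key=cv2.contourArea)
        print(k,"ring",np.round(e[0],1),np.round(e[1],1),"steel",mid(cc))
    else:
        mk=cv2.inRange(hsv,(15,100,20),(28,255,255)); mk[:, :190]=0; mk[:,400:]=0; mk[:50]=0; mk[200:]=0
        cs,_=cv2.findContours(mk,cv2.RETR_EXTERNAL,cv2.CHAIN_APPROX_NONE); c=max(cs,key=cv2.contourArea)
        e=cv2.fitEllipse(c); V[k]=("nut",c); print(k,"nut",np.round(e[0],1),np.round(e[1],1))
for a,z in(("st",54),("nut",3)):
    obs=[]
    for i in(0,1):
        m=meta[f"{a}{i}"]; c=V[f"{a}{i}"][1]
        e=cv2.fitEllipse(c); p,d=rays(m,[e[0]],True); obs.append((p,d[0]))
        P=plane(m,c.reshape(-1,2),z,True)[:,:2].astype(np.float32); (x,y),r=cv2.minEnclosingCircle(P); f=cv2.fitEllipse(P)
        print(a,i,"on z",z,(round(x,1),round(y,1)),"d",round(2*r,1),"ell",np.round(f[0],1),np.round(f[1],1))
    print(a,"tri",*tri(obs))
t=[]
for k,(x,y) in(("st0",None),("st1",None),("nut0",None),("nut1",None)) if False else [(k,tuple(map(int,cv2.fitEllipse(V[k][1])[0]))) for k in V]:
    r=32 if k[:2]=="st" else 42
    print(k,"crop origin",x-r,y-r,"scale",400/(2*r)); w=cv2.imread(f"pics/w_{k}.png")[y-r:y+r,x-r:x+r]
    t.append(cv2.resize(cv2.convertScaleAbs(w,alpha=1.5),(400,400),interpolation=cv2.INTER_CUBIC))
cv2.imwrite("pics/z4.png",cv2.resize(np.vstack([np.hstack(t[:2]),np.hstack(t[2:])]),(600,600)))
E
python3 meas.py
```

```text
st0 ring [302.  110.7] [112.3 114.6] steel ((304.0, 109.5), (41, 38))
st1 ring [205.3 109.5] [111.4 115.4] steel ((201.5, 109.5), (40, 38))
nut0 nut [302.2 110.1] [65.1 66.1]
nut1 nut [390.5 182.3] [ 16.2 289.2]
st 0 on z 54 (565.5, 114.9) d 103.9 ell [566.3 115.2] [100.2 103.3]
st 1 on z 54 (565.5, 115.2) d 103.8 ell [565.6 116. ] [100.1 103.2]
st tri [565.95651701 115.57340112  41.99625617] [0.3876476451366248, 0.38764764513665134]
nut 0 on z 3 (529.4, -212.6) d 63.3 ell [ 529.5 -213.2] [60.4 61.2]
nut 1 on z 3 (539.5, -28.6) d 152.1 ell [604.3 -30.7] [ 19.1 295.7]
nut tri [ 502.72531303 -269.4539033   436.9882707 ] [25.631315837660505, 25.631315837660615]
st0 crop origin 269 78 scale 6.25
st1 crop origin 173 77 scale 6.25
nut0 crop origin 260 68 scale 4.761904761904762
nut1 crop origin 348 140 scale 4.761904761904762
```

View pics/z4.png

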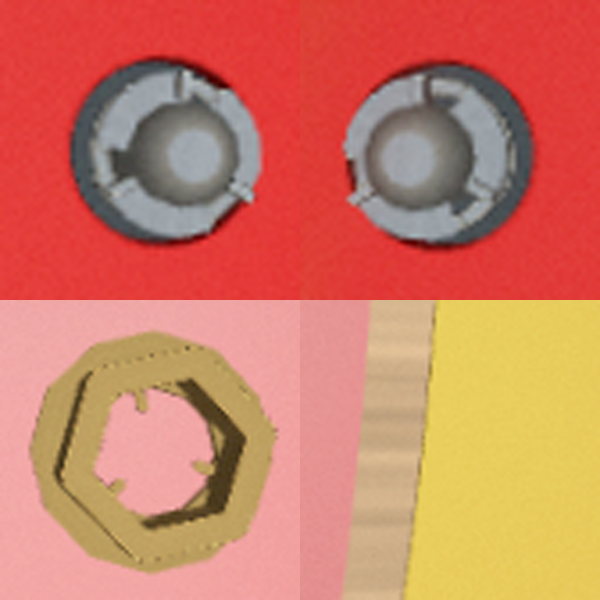

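The stud's pilot tip sits at tile pixel (194,153) in view 0 and (109,156) in view 1. The nut's hexagon edges run through tile points (90,72), (205,45), (58,178), (135,260) and (245,240). The nut1 crop missed the nut because the mask took in the yellow mat, so I fix that region and triangulate.

```bash
python3 - <<'E'
from h import *
import json
meta=json.load(open("meta.json"))
s=64/300
tip=[("st0",(269+194*s-.5,78+153*s-.5)),("st1",(173+109*s-.5,77+156*s-.5))]
o=[]
for k,p in tip:
    q,d=rays(meta[k],[p],True); o.append((q,d[0])); print(k,"tip@83.5",plane(meta[k],[p],83.5,True)[0].round(1))
print("tip",*tri(o))
o=[]
for k,(x,y) in(("nut0",(302,110)),("nut1",(205,110))):
    im=cv2.imread(f"pics/w_{k}.png"); hsv=cv2.cvtColor(im,cv2.COLOR_BGR2HSV)
    mk=cv2.inRange(hsv,(15,100,20),(28,255,255)); roi=np.zeros_like(mk); cv2.circle(roi,(x,y),42,255,-1); mk&=roi
    cs,_=cv2.findContours(mk,cv2.RETR_EXTERNAL,cv2.CHAIN_APPROX_NONE); c=max(cs,key=cv2.contourArea)
    h=cv2.bitwise_not(mk)&roi; hs,_=cv2.findContours(h,cv2.RETR_CCOMP,cv2.CHAIN_APPROX_NONE)
    P=plane(meta[k],c.reshape(-1,2),4,True)[:,:2].astype(np.float32)
    (cx,cy),r=cv2.minEnclosingCircle(P); f=cv2.fitEllipse(P); print(k,"circle",(cx,cy),2*r,f)
    q,d=rays(meta[k],[cv2.fitEllipse(c)[0]],True); o.append((q,d[0]))
print("nut",*tri(o))
s=84/300
pts=np.array([(90,72),(205,45),(58,178),(90,72),(58,178),(135,260),(135,260),(245,240)])*s+(259.5,67.5)
W=plane(meta["nut0"],pts,30,True)[:,:2]
for a,b in((0,1),(2,3),(4,5),(6,7)):
    v=W[b]-W[a]; print("edge",np.linalg.norm(v).round(1),np.degrees(np.arctan2(v[1],v[0])).round(1)%60)
print("corners mid", (W[1]+W[4])/2)
E
```

```text
st0 tip@83.5 [565.  115.1  83.5]
st1 tip@83.5 [565.  114.8  83.5]
tip [565.01462014 114.91322961  84.23008862] [0.014227843279322088, 0.014227843279038421]
nut0 circle (529.3908081054688, -212.73085021972656) 63.09687042236328 ((529.5029296875, -213.31607055664062), (60.15814208984375, 60.9288215637207), 178.78782653808594)
nut1 circle (529.6212158203125, -215.2127227783203) 63.434913635253906 ((529.690673828125, -214.59144592285156), (60.14255142211914, 60.89678192138672), 2.6000194549560547)
nut [ 529.54034126 -213.95408203    4.55953547] [0.09007673667320834, 0.09007673667306919]
edge 27.6 45.599999999999994
edge 25.6 44.0
edge 26.2 44.2
edge 26.7 41.7
corners mid [ 519.59018139 -223.00678103]
```

The stud tip triangulates to (565.0, 114.9, 84.2), against 83.5 expected. The nut is at (529.5, -214) with its flange at z≈4.6, and its flat normals lie at 14° mod 60. The positions, the 60 mm flange and the 26.6 mm edges all agree, so I grasp now, after a light centring squeeze on another pair of flats.

```bash
python3 - <<'E'
from h import *
x,y=529.5,-214
D=np.radians
def st(l):
    s=bot.get_state(); print(l,round(s["t"],1),s["tcp_pos"].round(1),s["orientation"].round(3),"F",s["contact_force"].round(1),"M",s["wrist_torque"].round(2),"op",round(s["opening"],3),"q6",s["qpos"][5].round(2))
bot.move_ptp([x,y,70],[np.pi,0,D(164)])
print(bot.movel([x,y,9],max_speed=100,threshold=8))
bot.grip(0,20); st("sq"); bot.grip(0.85)
bot.movel([x,y,45],max_speed=150)
bot.move_ptp([x,y,45],[np.pi,0,D(104)])
print(bot.movel([x,y,9],max_speed=100,threshold=8)); st("pre")
bot.grip(0,60); st("grip")
bot.movel([x,y,130],max_speed=150); st("lift")
cv2.imwrite("pics/lift.png",imaging.capture("wrist"))
E
```

```text
False
sq 7.5 [ 530.  -214.1    9.7] [3.142e+00 1.000e-03 2.862e+00] F [-0.6  0.6  4.6] M [ 0.22  0.04 -0.02] op 0.533 q6 -0.23
False
pre 9.8 [ 529.3 -213.9    8.7] [-3.141e+00 -1.000e-03  1.815e+00] F [ 0.  -0.2  0.5] M [ 0.01  0.02 -0.03] op 0.849 q6 0.81
grip 10.2 [ 530.3 -214.4   10. ] [3.140e+00 1.000e-03 1.815e+00] F [-1.1  0.   4.9] M [ 0.05  0.15 -0.01] op 0.517 q6 0.81
lift 11.1 [ 528.7 -213.6  128.9] [-3.140e+00 -1.000e-03  1.815e+00] F [-0.1  0.1 -3. ] M [0.02 0.01 0.02] op 0.523 q6 0.81
```

View pics/lift.png

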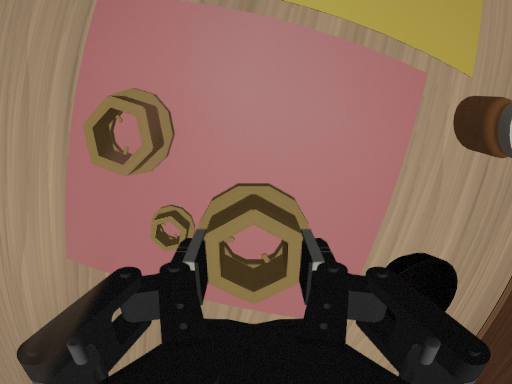

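The nut is gripped by its flats, at pixel (255,240), with the opening matching 46 mm and a weight of about 3 N. The look-alikes at (130,130) and (172,228) are untouched. Next it goes over the stud and down gently.

```bash
cat >> h.py <<'E'
D=np.radians
def st(l):
    s=bot.get_state(); print(l,round(s["t"],1),s["tcp_pos"].round(1),"yaw",np.degrees(s["orientation"][2]).round(1),"F",s["contact_force"].round(1),"M",s["wrist_torque"].round(2),"op",round(s["opening"],3),flush=True); return s
E
python3 - <<'E'
from h import *
X,Y=565.0,114.9
bot.move_ptp([X,Y,118],[np.pi,0,D(104)]); bot.dwell(.15); st("over")
m=imaging.camera_model("wrist"); cv2.imwrite("pics/over.png",imaging.capture("wrist"))
print(bot.movel([X,Y,84],max_speed=60,threshold=5)); st("a")
print(bot.movel([X,Y,68],max_speed=25,threshold=4)); st("b"); bot.dwell(.2); st("c")
E
```

```text
over 12.6 [565.4 113.5 118.1] yaw 103.9 F [ 0.4 -0.9 -2.3] M [-0.07 -0.03  0.04] op 0.521
False
a 13.3 [565.  114.9  83.9] yaw 104.0 F [ 0.2  0.3 -1.8] M [-0.03 -0.02  0.03] op 0.525
True
b 13.8 [565.4 115.   74.6] yaw 104.0 F [-0.9 -0.2  6.4] M [-0.05  0.16  0.04] op 0.526
c 14.0 [565.4 114.9  74.6] yaw 104.0 F [-0.2  0.1  4.4] M [-0.05  0.18  0.  ] op 0.525
```

View pics/over.png

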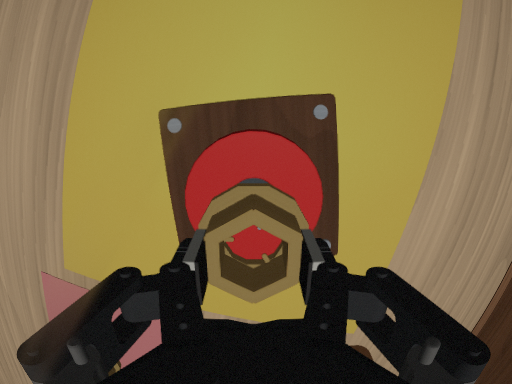

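It rests on the thread ends: TCP z 74.6 puts the underside at about 65, with a light 4 N. Now I turn it anticlockwise in small steps, feeling for the drop.

```bash
cat > turn.py <<'E'
from h import *
import sys
X,Y=565.0,114.9
yaw,n,step=float(sys.argv[1]),int(sys.argv[2]),float(sys.argv[3])
s=bot.get_state(); z=s["tcp_pos"][2]; z0=z; zc=z
for i in range(n):
    yaw+=step
    bot.movel([X,Y,zc],rot=[np.pi,0,D(yaw)],max_speed=20)
    s=bot.get_state()
    if s["contact_force"][2]<2.5: bot.movel([X,Y,s["tcp_pos"][2]-10],max_speed=25,threshold=3.5)
    s=st(f"cmd{yaw:.0f}"); zc=s["tcp_pos"][2]-(.5 if s["contact_force"][2]<5 else 0)
    if abs(s["wrist_torque"][2])>.8 or abs(s["contact_force"]).max()>18: print("STOP load"); break
    if z0-s["tcp_pos"][2]>4: print("DROP"); break
E
python3 turn.py 104 3 6
```

```text
cmd110 14.4 [565.5 114.9  74.6] yaw 109.9 F [-0.7  0.9  5.8] M [-0.02  0.26  0.02] op 0.524
cmd116 14.7 [565.3 114.9  74.8] yaw 115.8 F [-0.2 -0.9  3.2] M [ 0.03 -0.04  0.01] op 0.524
cmd122 15.0 [565.5 114.9  74.7] yaw 121.8 F [ 0.1 -0.4  5.1] M [-0.01  0.    0.01] op 0.526
```

Works well; about 0.3 s per step.

```bash
python3 turn.py 122 18 5
```

```text
cmd127 15.4 [565.3 114.9  74.6] yaw 126.8 F [-1.  -0.6  6.1] M [-0.05  0.27  0.04] op 0.521
cmd132 15.7 [565.  114.9  74.7] yaw 131.8 F [-0.7 -0.3  3.7] M [-0.02  0.03  0.03] op 0.526
cmd137 15.9 [565.3 114.9  74.6] yaw 136.8 F [-0.2  0.2  7.6] M [0.03 0.08 0.05] op 0.521
cmd142 16.2 [565.2 114.9  74.7] yaw 141.8 F [ 0.8 -0.6  4.7] M [ 0.   -0.08  0.05] op 0.525
cmd147 16.4 [565.3 114.8  74.6] yaw 146.8 F [0.4 0.  7. ] M [-0.07  0.06  0.04] op 0.522
cmd152 16.7 [565.1 114.9  74.7] yaw 151.8 F [ 0.1 -0.5  4.1] M [ 0.01 -0.05  0.07] op 0.528
cmd157 16.9 [565.4 114.9  74.6] yaw 156.8 F [-0.8  0.4  6.3] M [-0.05  0.02 -0.  ] op 0.523
cmd162 17.2 [565.1 114.9  74.7] yaw 161.8 F [ 0.9 -0.6  4.9] M [ 0.03 -0.12  0.03] op 0.522
cmd167 17.4 [565.3 114.9  74.6] yaw 166.8 F [-0.7 -0.4  6.7] M [-0.01 -0.03  0.08] op 0.525
cmd172 17.7 [565.  114.9  74.7] yaw 171.8 F [0.7 0.7 5. ] M [-0.01 -0.07  0.05] op 0.527
cmd177 17.9 [564.7 115.   74.5] yaw 176.8 F [-0.9  0.2  4.1] M [ 0.   -0.03  0.06] op 0.523
cmd182 18.4 [565.4 115.3  73. ] yaw -178.1 F [ 1.5  1.1 -1. ] M [ 0.3  -0.43  0.15] op 0.526
cmd187 18.9 [564.6 114.8  67.5] yaw -173.1 F [1.  0.1 3. ] M [ 0.04  0.01 -0.04] op 0.524
DROP
```

It dropped 7.1 mm at yaw ≈185° (half in at 182°), as described. Now I wind clockwise, following the lead with a light force.

```bash
cat > wind.py <<'E'
from h import *
import sys
X,Y=565.0,114.9
yaw,n,step=float(sys.argv[1]),int(sys.argv[2]),float(sys.argv[3])
zc=bot.get_state()["tcp_pos"][2]-.2
for i in range(n):
    yaw-=step; zc-=3.82*D(step)
    bot.movel([X,Y,zc],rot=[np.pi,0,D(yaw)],max_speed=20)
    s=st(f"cmd{yaw:.0f} z{zc:.1f}"); f=s["contact_force"][2]
    zc+= .3 if f>6 else -.4 if f<-1 else 0
    if abs(s["wrist_torque"][2])>.5 or abs(s["contact_force"]).max()>15: print("STOP load"); break
E
python3 wind.py 187 8 6
```

```text
cmd181 z66.9 19.2 [564.9 115.2  67.1] yaw -178.9 F [-0.8  1.2  2.7] M [ 0.26  0.12 -0.02] op 0.523
cmd175 z66.5 19.4 [565.1 115.   66.7] yaw 175.2 F [-0.   0.6  3.8] M [ 0.15  0.04 -0.07] op 0.525
cmd169 z66.1 19.7 [565.3 115.   66.3] yaw 169.2 F [ 1.  -0.   3.9] M [ 0.21  0.09 -0.03] op 0.524
cmd163 z65.7 20.0 [565.4 115.   65.8] yaw 163.3 F [1.  0.3 3.7] M [ 0.14 -0.13 -0.06] op 0.523
cmd157 z65.3 20.2 [565.4 114.9  65.5] yaw 157.3 F [ 0.3 -0.   4.3] M [ 0.06 -0.06 -0.09] op 0.528
cmd151 z64.9 20.5 [565.3 114.9  65.1] yaw 151.2 F [ 0.3 -0.   4.5] M [ 0.06 -0.18 -0.1 ] op 0.526
cmd145 z64.5 20.7 [565.2 114.8  64.6] yaw 145.2 F [0.1 0.4 5.2] M [-0.01 -0.09 -0.03] op 0.529
cmd139 z64.1 21.0 [565.2 114.9  64.3] yaw 139.2 F [0.6 0.1 5.6] M [ 0.04 -0.07 -0.08] op 0.524
```

```bash
python3 wind.py 139 5 4
```

```text
cmd135 z63.8 21.2 [565.2 114.9  64. ] yaw 135.2 F [ 0.5 -0.5  4.6] M [ 0.04 -0.1  -0.12] op 0.522
cmd131 z63.6 21.5 [565.3 115.   64. ] yaw 131.2 F [-0.5  0.2  7.7] M [ 0.03  0.04 -0.15] op 0.528
cmd127 z63.6 21.8 [565.3 115.   64. ] yaw 127.2 F [ 0.  -0.5  6.7] M [-0.03 -0.07 -0.13] op 0.524
cmd123 z63.6 22.0 [565.3 114.9  64. ] yaw 123.2 F [ 0.3 -0.2  6.2] M [-0.01  0.   -0.12] op 0.524
cmd119 z63.7 22.2 [565.3 114.9  64. ] yaw 119.2 F [ 0.1 -0.2  6.9] M [-0.01 -0.05 -0.15] op 0.521
```

It is seated: since yaw 132° z has stayed at 64.0 (underside ≈54) and only the light downward force remains. That is about 13° into the 30° before tight, so I stop, take the load off, let go and check.

```bash
python3 - <<'E'
from h import *
import json
X,Y=565.2,114.9
bot.movel([X,Y,64.0],max_speed=20); st("unload")
bot.grip(0.85); st("open")
bot.movel([X,Y,150],max_speed=120)
meta={}
for i,dy in enumerate((-45,45)):
    bot.move_ptp([X+70,Y+dy,200],[np.pi,0,np.pi]); bot.dwell(.2)
    m=imaging.camera_model("wrist"); meta[f"f{i}"]={a:np.array(m[a]).tolist() for a in("K","position","rotation")}
    cv2.imwrite(f"pics/w_f{i}.png",imaging.capture("wrist"))
json.dump(meta,open("metaf.json","w"))
cv2.imwrite("pics/scene1.png",imaging.capture("scene")); st("end")
o=[]
for i,x0 in enumerate((302,205)):
    im=cv2.imread(f"pics/w_f{i}.png"); hsv=cv2.cvtColor(im,cv2.COLOR_BGR2HSV)
    mk=cv2.inRange(hsv,(13,80,20),(28,255,255)); roi=np.zeros_like(mk); cv2.circle(roi,(x0,110),42,255,-1); mk&=roi
    cs,_=cv2.findContours(mk,cv2.RETR_EXTERNAL,cv2.CHAIN_APPROX_NONE)
    if not cs: print("no nut",i); continue
    c=max(cs,key=cv2.contourArea); m=meta[f"f{i}"]; e=cv2.fitEllipse(c)
    P=plane(m,c.reshape(-1,2),58,True)[:,:2].astype(np.float32); print(i,cv2.fitEllipse(P)); q,d=rays(m,[e[0]],True); o.append((q,d[0]))
print(tri(o))
a=cv2.resize(cv2.imread("pics/w_f0.png")[50:200,200:400],(400,300));b=cv2.resize(cv2.imread("pics/scene1.png")[130:250,200:360],(400,300),interpolation=cv2.INTER_CUBIC)
c=cv2.resize(cv2.imread("pics/scene1.png"),(400,300)); d=cv2.resize(cv2.imread("pics/w_f1.png"),(400,300))
cv2.imwrite("pics/final.png",np.vstack([np.hstack([a,b]),np.hstack([c,d])]))
E
```

```text
unload 22.5 [565.3 114.9  64. ] yaw 119.1 F [-0.1  0.2  4. ] M [-0.01 -0.19  0.04] op 0.523
open 22.9 [564.7 114.9  63.6] yaw 119.0 F [-0.5  0.3  0.4] M [-0.01  0.    0.01] op 0.849
end 25.8 [635.4 158.7 200. ] yaw 179.9 F [-0.  -0.   0.9] M [ 0.    0.   -0.02] op 0.852
0 ((565.2363891601562, 115.48146057128906), (60.019744873046875, 60.65681457519531), 177.302734375)
1 ((565.2474975585938, 114.12372589111328), (59.92988586425781, 60.56684875488281), 169.70407104492188)
(array([565.22810376, 114.79249088,  59.21711976]), [0.009731552801850476, 0.009731552801584668])
```

View pics/final.png

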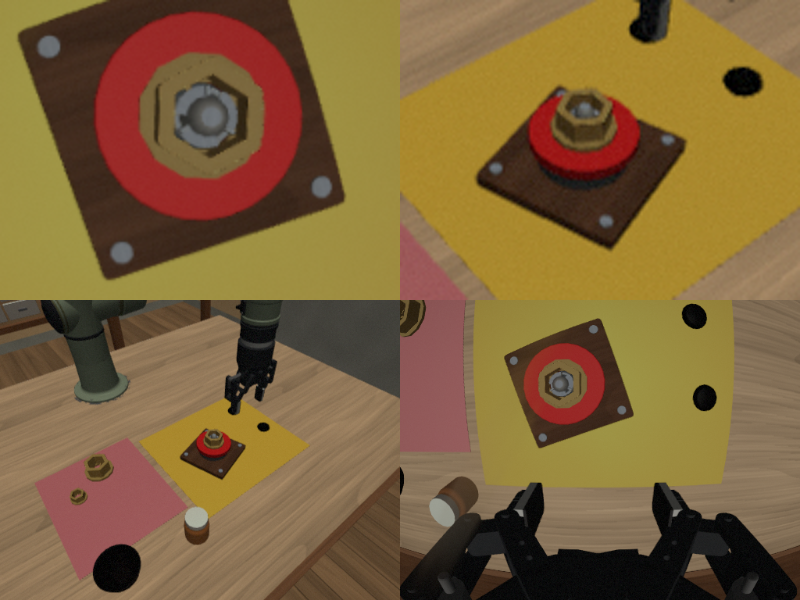

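The nut lies level on the ring, flange down and centred, at tile pixel (202,115), and nothing else has moved. Its flange outline triangulates 54.7 mm higher than it did on the table, against 54 mm for home.

```bash
python3 -c "
from bench import bot
print(bot.sign_off(), bot.get_state()['t'])"
```

```text
the job is handed in; nothing more can be done
the job is handed in; nothing more can be done
```

The brass flange nut is wound home on the stud, flange lying on the red ring and not tightened. I let go and handed the job in at about 26 s of robot time, with the gripper clear of everything.

- **Nut choice:** I took the medium of the three nuts, the only one with a 60 mm flange. I centred it with a light squeeze on its flats before gripping.
- **Starting the thread:** It rested on the thread ends with the underside at about 65 mm. Turned anticlockwise under 3–8 N, it dropped 7.1 mm after about 80°.
- **Winding home:** Clockwise, it stopped descending after about 55°, on the ring. I turned about 13° further, still within the 30° before tight, with at most 8 N and 0.15 N m about the stud.
- **Last checks:** In two wrist views the nut was on the axis to within 0.3 mm. Its flange stood 54.7 mm above where it was on the table, against 54 mm expected. The bystanders in view and the other nuts looked undisturbed.
- **Disagreements:**
  - An early height for the ring came out at 42 mm instead of 54 mm, because the ellipse fit was poor. I dropped it and used the stud tip, which measured 84.2 mm against 83.5 mm.
  - One early nut mask caught the yellow mat and was redone.
  - When gripping, the fingertips touched the nut's flange with about 5 N.

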